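# Call for a refill and show which jug goes where

### The arm

A 6-joint arm with a two-finger parallel gripper is mounted at the origin on the work surface. World frame = base frame: x ahead of the robot, y to its left, z up, the work surface at z = 0. Lengths are in m, angles in rad, forces in N, time in s.
With the tool pointing down it reaches from about 0.35 to 0.975 m from the base axis. Payload 4.9 kg.
Tool frame: the origin (TCP) lies midway between the tips of the shut fingers; the grasp point (between the pads) lies 19 mm behind it; z points along the fingers, y is the line along which they close (so a half turn about z gives the same grasp; the last joint's range is limited). The gripper opens to 85 mm and grips with 20 to 120 N. Pads are 22 mm wide; open, the fingers measure 114 mm over their backs; the gripper's body (76 mm by 85 mm) begins 54 mm behind the grasp point. The pads swing forward as they close: fully open they stand 13 mm farther back than shut.
Start: joints at [1.044, 0.053, 1.613, -0, 1.476, -0.119], TCP at [0.248, 0.574, 0.231] pointing down, gripper open.
Joint ranges: [-3.01, 3.01], [-1.01, 2.22], [0.06, 2.58], [-1.02, 4.17], [0.09, 2.62], [-3.14, 3.14]. Speed limits (rad/s): [2.57, 2.57, 3.14, 3.14, 3.14, 3.14].

### API

Orientations are given as a rotation vector (axis times angle).
In Python, from station import ctrl gives the robot as it stands. The module is installed in compiled form; this text tells all that it offers.
- The arm moves only by the shell command python3 -m handwheel 'ROWS' [OPENING] [FORCE]. ROWS is JSON, a list of rows, each a list of 2 entries, a list of its own where there are three numbers: the shift along the tool's x, y, z in cm, then the turn, a rotation vector about the tool's x, y, z in rad. In form: [[[tx, ty, tz], [ax, ay, az]], ...]. A call has 1 to 5 rows; each row is the pose to reach, as a shift and turn from the pose commanded when the call began, along the tool's axes at that moment; what a row does not reach only later rows make up. A row lasts 1/8 s, in which the tool goes at most 62.5 mm and 10.7 degrees, less where a joint would pass 70% of its speed; a pose out of reach is approached as far as the arm can. A call with a gripper value outside its range is refused whole. OPENING is the gripper's target within -1 to 1 (shut at 1, half-way at 0, fully open at -1), set as the call begins (- or left out, the last holds). The fingers move at their own pace and stop on an object; FORCE is the grip in N (left out, the last holds). Time passes only in rows, so rows that repeat a pose let the fingers close. It gives the time, the measured TCP pose, the force, the opening and the grip force at its end, in the units of the state.
- ctrl.get_obs(): the state, without advancing time (a new reading comes with each control period).
- ctrl.get_image(name): name is "scene" or "top" or "wrist"; returns the picture (384x512x3 uint8, blue, green, red); there is no depth.
- ctrl.calibration(name): a dict with "fx", "fy", "cx", "cy" (pixels), "R" (3x3) and "t" (3): a world point X has camera coordinates R X + t. Camera axes: x right, y down, z forward; pixel columns grow to the right and rows downward; lengths in m; the calibration is good to about 2 mm. A picture is of the moment at which its call begins: read the wrist's pose just before it. calibration takes no time and is no camera call; for the wrist camera it gives the pose at the moment of the call.
- ctrl.finish_job(): hands the job in; it is judged then, once.
Trained networks look in the newest picture that a camera, given by its name, has taken for a name from the list of things; names that differ only in an ending like _2 or _b are one class to them, and where a whole thing is asked for, a point or a joint stands for the part that bears it (a point fixed in the world has none). Each returns a list of dicts, best first, with "score" (0 to 1); they miss things now and then, are a little off and sometimes report something else, mostly with a low value. They report only what shows in the picture. A call takes as long as a camera call. They do not tell look-alikes from the thing itself.
- ctrl.look_for(camera, query): "position" ([column, row] in pixels, amid what is visible of it).
- ctrl.landmark_of(camera, query): "position" ([column, row] in pixels: a listed point, or the origin of a listed thing).
The state is a dict: "t": time; "q": joint angles; "dq": joint speeds; "effort": joint torques, N m; "tool_pos": TCP position; "tool_rot": TCP orientation; "contact_force": force on the tool from outside, world axes, zero at the start; "wrist_torque": the same for the moment, N m; "opening": finger opening in m; "grip_force": force on a finger pad.
Only numpy, scipy, OpenCV 4.12 (cv2) and the standard library are available. Lean on these libraries where they do the work, as an engineer would, in place of code of your own. Each camera call takes 0.05 s, during which the arm holds its last target. There are 200 camera calls.

### The job

Ask for a jug refill: press the red call button fully down and let go, then point at the amber jug with the fingertips a few centimetres above the centre of its top for at least a second, then point in the same way at the centre of the empty coaster and finish still pointing there. Do not point at the other jugs or at the mug on the way, and pick nothing up: touch neither the jugs, the mug, the sauce bottle nor the coasters.

Things in the scene. Friction and masses are not known exactly. Their poses are not given: they have to be found in the camera images.
- call (a joint): red round push button, 56 mm across, in a fixed white housing on the counter: how far it is pressed, 0 at rest, 0.006 m fully down; it is a spring that needs about 5 N fully down and comes back by itself. Pressed straight down from above
- call_top (a point): centre of the red button's top face; it moves down with the button; at rest 22 mm above the counter; the housing is 72 mm across and 12 mm high, so the button stands 10 mm proud of it
- amber_jug: upturned fluted amber (orange-brown) drinking-water jug, loose, standing mouth down on the drying mat: 170 mm tall, 114 mm across at the mat, narrowing to a flat round top (its base) 80 mm across. Origin: centre of its underside; z up; its handle stands out along +x to 99 mm from the axis, between 28 and 149 mm up
- amber_jug_top (a point): centre of the flat top of the amber jug, 170 mm above the jug's origin, z up; the spot to point at first
- teal_jug: upturned fluted teal (blue-green) drinking-water jug, loose, standing mouth down on the drying mat: 170 mm tall, 114 mm across at the mat, narrowing to a flat round top (its base) 80 mm across. Origin: centre of its underside; z up; its handle stands out along +x to 99 mm from the axis, between 28 and 149 mm up. A bystander
- teal_jug_top (a point): centre of the flat top of the teal jug, 170 mm above the jug's origin, z up
- clear_jug: upturned fluted clear, pale grey drinking-water jug, loose, standing mouth down on the drying mat: 170 mm tall, 114 mm across at the mat, narrowing to a flat round top (its base) 80 mm across. Origin: centre of its underside; z up; its handle stands out along +x to 99 mm from the axis, between 28 and 149 mm up. A bystander
- clear_jug_top (a point): centre of the flat top of the clear jug, 170 mm above the jug's origin, z up
- mat: white drying mat fixed to the counter under the three jugs, 190 x 490 mm, 6 mm thick, long along its y; origin at the centre of its underside
- free_coaster: the empty round cork coaster, fixed to the counter: 100 mm across, 6 mm thick; origin at the centre of its underside
- free_coaster_top (a point): centre of the empty coaster's upper face, 6 mm above the counter, z up; the spot to point at last
- used_coaster: the other cork coaster, the same size, with the mug standing on it; origin at the centre of its underside
- mug: white mug, loose, on the used coaster: 80 mm across, 95 mm tall, handle to its +y; origin at the centre of its underside. A bystander
- mug_mouth (a point): centre of the mug's mouth, 95 mm above its origin, z up
- sauce_bottle: dark red sauce bottle with a green cap, loose on the counter: 60 mm across, 190 mm tall; origin at the centre of its underside. A bystander
Not all that is in view belongs to the job. Of the things like the part that bears call, leave any that is pink; of the rest the smaller one is meant.

How it is judged:
On the way, in this order (a step that is already met when the one before it is completed fails the run):
1. the call button is pressed (at least 4.5 of its 6 mm) (value of joint call above 0.0045 m), for 0.05 s.
2. with the button let go, the fingertips point at the amber jug: the grasp point within 30 mm sideways of the centre of its top and 20 to 95 mm above it, for a second (horizontal distance between the grasp point and amber_jug_top below 0.03 m and z of the grasp point in the frame of amber_jug_top between 0.02 and 0.095 m and value of joint call below 0.001 m), for 0.9 s.
At the end, for the whole second after the job is handed in: The grasp point stays within 30 mm sideways of the centre of the empty coaster and 20 to 95 mm above it, the button is up, and all jugs, the mug and the bottle are upright, at rest and within 10 mm of where they began (horizontal distance between the grasp point and free_coaster_top below 0.03 m and z of the grasp point in the frame of free_coaster_top between 0.02 and 0.095 m and value of joint call below 0.001 m and distance of each of amber_jug, teal_jug, clear_jug, mug, sauce_bottle from where it was at the start of the episode below 0.01 m and angle between each of amber_jug, teal_jug, clear_jug, mug, sauce_bottle's own z axis and vertical below 0.1 rad and linear speed of each of amber_jug, teal_jug, clear_jug, mug, sauce_bottle below 0.02 m/s); the robot touches nothing.
It fails at once if a jug, the mug, the bottle or a coaster is touched (over 0.5 N) (contact force between any of the fingers, the arm and amber_jug above 0.5 N or contact force between any of the fingers, the arm and teal_jug above 0.5 N or contact force between any of the fingers, the arm and clear_jug above 0.5 N or contact force between any of the fingers, the arm and mug above 0.5 N or contact force between any of the fingers, the arm and sauce_bottle above 0.5 N or contact force between any of the fingers, the arm and free_coaster above 0.5 N or contact force between any of the fingers, the arm and used_coaster above 0.5 N).
It fails at once if a jug, the mug or the bottle is lifted, carried or shoved more than 10 mm or tipped (not (distance of amber_jug from where it was at the start of the episode below 0.01 m) or not (distance of teal_jug from where it was at the start of the episode below 0.01 m) or not (distance of clear_jug from where it was at the start of the episode below 0.01 m) or not (distance of mug from where it was at the start of the episode below 0.01 m) or not (distance of sauce_bottle from where it was at the start of the episode below 0.01 m) or not (angle between amber_jug's own z axis and vertical below 0.1 rad) or not (angle between teal_jug's own z axis and vertical below 0.1 rad) or not (angle between clear_jug's own z axis and vertical below 0.1 rad) or not (angle between mug's own z axis and vertical below 0.1 rad) or not (angle between sauce_bottle's own z axis and vertical below 0.1 rad)).
It fails at once if another jug or the mug is pointed at (grasp point within 20 mm sideways of the centre of its top and less than 70 mm above it) ((horizontal distance between the grasp point and teal_jug_top below 0.02 m and z of the grasp point in the frame of teal_jug_top between 0.02 and 0.07 m) or (horizontal distance between the grasp point and clear_jug_top below 0.02 m and z of the grasp point in the frame of clear_jug_top between 0.02 and 0.07 m) or (horizontal distance between the grasp point and mug_mouth below 0.02 m and z of the grasp point in the frame of mug_mouth between 0.02 and 0.07 m)).
It also fails if it takes over 58 s, if anything falls off the work surface, if the arm or the gripper's body presses on something with over 40 N, if the wrist force passes 120 N, or if a joint passes its speed limit or range.

## Working session

There is one attempt and no reset: what is moved stays moved. The work goes in short steps, Python scripts to look and compute and a shell command to move; the robot and the scene stay as the last step left them, time stands still between calls to the robot, and variables do not carry over. Pictures are saved under pics/ and viewed, at most 10 in all, crops included, and the job is handed in when it is done.

```bash
mkdir -p pics; cat > h.py <<'E'
import numpy as np, cv2
from station import ctrl
from scipy.spatial.transform import Rotation as Ro
def at(cam,px,z,c=None):
    c=c or ctrl.calibration(cam); R=np.array(c["R"]);t=np.array(c["t"])
    d=R.T@np.array([(px[0]-c["cx"])/c["fx"],(px[1]-c["cy"])/c["fy"],1.]); o=-R.T@t
    return o+d*(z-o[2])/d[2]
def px(cam,X):
    c=ctrl.calibration(cam); p=np.array(c["R"])@X+c["t"]
    return [c["cx"]+c["fx"]*p[0]/p[2], c["cy"]+c["fy"]*p[1]/p[2]]
def tool(X):
    o=ctrl.get_obs(); return Ro.from_rotvec(o["tool_rot"]).inv().apply(np.array(X)-o["tool_pos"])*100
E
python3 - <<'E'
from h import *
a=ctrl.get_image("top");b=ctrl.get_image("scene")
cv2.imwrite("pics/top.png",a);cv2.imwrite("pics/scene.png",b)
Z=dict(call_top=.022,amber_jug_top=.176,teal_jug_top=.176,clear_jug_top=.176,free_coaster_top=.006,mug_mouth=.101,sauce_bottle=0,mat=0)
for cam in("top","scene"):
  for n,z in Z.items():
    for d in ctrl.landmark_of(cam,n)[:3]:
      print(cam,n,round(d["score"],2),np.round(d["position"]),at(cam,d["position"],z).round(3))
o=ctrl.get_obs();print(o["tool_pos"],o["tool_rot"],o["t"],Ro.from_rotvec(o["tool_rot"]).as_matrix().round(3))
E
```

```text
top call_top 0.87 [191. 264.] [0.253 0.233 0.022]
top call_top 0.73 [238. 209.] [0.421 0.092 0.022]
top call_top 0.63 [272. 135.] [ 0.65  -0.009  0.022]
top amber_jug_top 0.9 [329. 134.] [ 0.622 -0.159  0.176]
top teal_jug_top 0.81 [217. 123.] [0.651 0.144 0.176]
top teal_jug_top 0.7 [173. 204.] [0.429 0.258 0.176]
top teal_jug_top 0.32 [324. 144.] [ 0.596 -0.145  0.176]
top clear_jug_top 0.71 [274. 126.] [ 0.645 -0.011  0.176]
top free_coaster_top 0.78 [295. 207.] [ 0.428 -0.081  0.006]
top mug_mouth 0.81 [171. 203.] [0.434 0.281 0.101]
top mug_mouth 0.31 [220. 121.] [0.672 0.144 0.101]
top sauce_bottle 0.95 [365. 205.] [ 0.438 -0.298  0.   ]
top mat 0.85 [270. 134.] [ 0.655 -0.003  0.   ]
top mat 0.7 [360. 202.] [ 0.448 -0.284  0.   ]
scene call_top 0.93 [341. 152.] [0.248 0.235 0.022]
scene call_top 0.83 [280. 195.] [0.433 0.086 0.022]
scene call_top 0.68 [381. 151.] [0.219 0.349 0.022]
scene amber_jug_top 0.61 [158. 210.] [ 0.633 -0.157  0.176]
scene teal_jug_top 0.75 [289. 243.] [0.652 0.135 0.176]
scene clear_jug_top 0.61 [224. 228.] [ 0.646 -0.005  0.176]
scene free_coaster_top 0.74 [219. 187.] [ 0.431 -0.086  0.006]
scene mug_mouth 0.89 [357. 188.] [0.425 0.276 0.101]
scene sauce_bottle 0.94 [151. 177.] [ 0.435 -0.285  0.   ]
[0.2478541  0.57373602 0.23134165] [-6.36100665e-01 -3.07651890e+00 -2.77193354e-05] 0.9 [[-0.918  0.397  0.   ]
 [ 0.397  0.918  0.   ]
 [ 0.     0.    -1.   ]]
```

View pics/top.png

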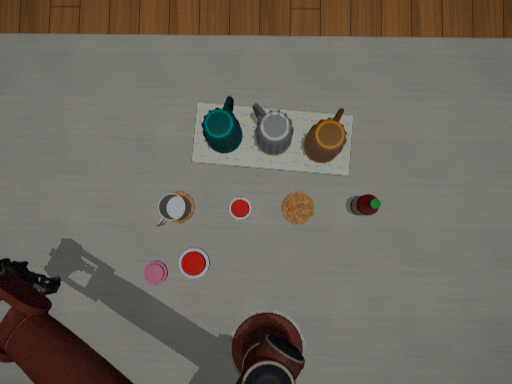

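View pics/scene.png

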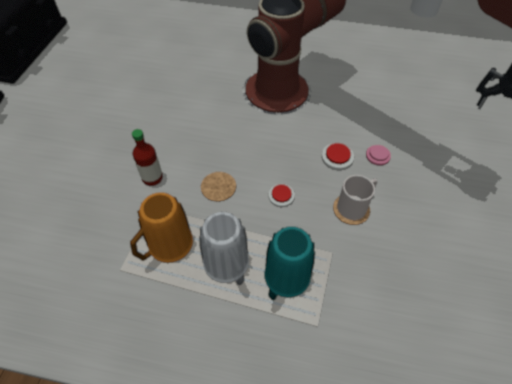

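Candidates for the call button in the top view: the large red one (193,263), the small red one (240,208) and the pink one (155,272). Leaving out pink, the smaller is (240,208). The coaster is at (297,208), and the amber jug's top at (330,133). I'll check the choice in a close crop and measure sizes and centres by colour.

```bash
python3 - <<'E'
from h import *
for cam,seeds in(("top",[(193,263),(240,208)]),("scene",[(338,154),(281,194)])):
  im=ctrl.get_image(cam); 
  i=im.astype(int); m=((i[...,2]>110)&(i[...,1]<60)&(i[...,0]<60)).astype(np.uint8)
  n,l,s,c=cv2.connectedComponentsWithStats(m)
  for k in range(1,n):
    if s[k,4]>60:
      X=[at(cam,(x,c[k][1]),.022) for x in (s[k,0]-.5,s[k,0]+s[k,2]-.5)]
      print(cam,c[k].round(1),at(cam,c[k],.022).round(3),"width",np.linalg.norm(X[1]-X[0]).round(3))
  # cork & amber top
  hsv=cv2.cvtColor(im,cv2.COLOR_BGR2HSV)
  m=cv2.inRange(hsv,(8,60,80),(25,255,255)); n,l,s,c=cv2.connectedComponentsWithStats(m)
  for k in range(1,n):
    if 150<s[k,4]<3000: print(cam,"orange",s[k],c[k].round(1),at(cam,c[k],.006).round(3))
  if cam=="top": cv2.imwrite("pics/crop.png",cv2.resize(im[115:290,140:360],None,fx=3,fy=3,interpolation=cv2.INTER_CUBIC))
E
```

```text
top [239.7 208. ] [0.423 0.087 0.022] width 0.055
top [192.9 263. ] [0.255 0.226 0.022] width 0.07
top orange [  0   0  20  33 640] [ 9.2 15.8] [1.028 0.837 0.006]
top orange [ 351    0   60   37 2182] [380.5  18. ] [ 1.03  -0.347  0.006]
top orange [ 412    0   30   37 1103] [426.4  18.1] [ 1.031 -0.491  0.006]
top orange [ 442    0   62   38 2226] [472.5  18.5] [ 1.031 -0.635  0.006]
top orange [504   0   8  38 211] [507.1  21.8] [ 1.021 -0.743  0.006]
top orange [303 118  44  45 962] [328.  137.1] [ 0.648 -0.183  0.006]
top orange [171 191  24  33 209] [185.1 206.1] [0.427 0.257 0.006]
top orange [282 192  32  33 833] [297.5 207.7] [ 0.427 -0.09   0.006]
scene [338.  152.7] [0.253 0.225 0.022] width 0.067
scene [281.1 193.1] [0.427 0.088 0.022] width 0.049
scene orange [201 172  35  29 818] [218.  186.1] [ 0.43  -0.089  0.006]
scene orange [ 130  192   63   71 2629] [162.3 227.6] [ 0.587 -0.196  0.006]
scene orange [333 197  37  28 265] [348.8 215.2] [0.449 0.275 0.006]
scene orange [  0 370  25  14 263] [ 11.8 377.7] [ 0.99  -0.381  0.006]
```

View pics/crop.png

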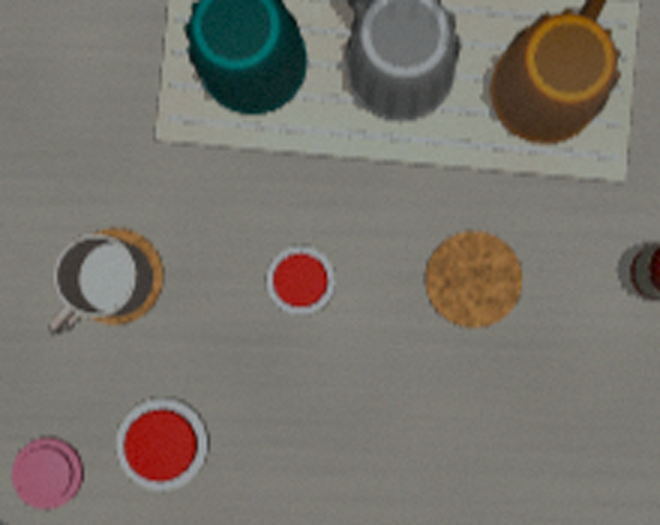

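The crop shows the small red button at crop (300,280), i.e. (240,208), 55 mm wide and so the call button. The large red one, at crop (160,445), is 70 mm wide, and the pink one is at crop (47,472). The amber top ring is at crop (571,57), i.e. (330,134). Estimates: button (0.425, 0.088), coaster (0.428, -0.089), amber top (0.625, -0.159). I'll shut the gripper and go above the button.

```bash
python3 -m handwheel '[[[-2,-2,0],[0,0,0]],[[-5.5,-6,0],[0,0,0]],[[-9,-9.5,0],[0,0,0]],[[-12.5,-13.5,0],[0,0,0]],[[-16,-17,0],[0,0,0]]]' 1 20
python3 -m handwheel '[[[-4,-4,0],[0,0,0]],[[-8,-8,0],[0,0,0]],[[-12,-12.5,0],[0,0,0]],[[-16,-17,0],[0,0,0]],[[-19.5,-20.6,0],[0,0,0]]]'
python3 -m handwheel '[[[0,0,3],[0,0,0]],[[0,0,6],[0,0,0]],[[0,0,9],[0,0,0]],[[0,0,11],[0,0,0]],[[0,0,11],[0,0,0]]]'
python3 - <<'E'
from h import *
im=ctrl.get_image("wrist");cv2.imwrite("pics/w1.png",im)
for d in ctrl.landmark_of("wrist","call_top"): print(d, at("wrist",d["position"],.022))
i=im.astype(int); m=((i[...,2]>110)&(i[...,1]<60)&(i[...,0]<60)).astype(np.uint8)
n,l,s,c=cv2.connectedComponentsWithStats(m)
for k in range(1,n):
  if s[k,4]>200: print(s[k],c[k],at("wrist",c[k],.022))
o=ctrl.get_obs();print(o["tool_pos"],o["opening"],o["contact_force"],tool([.425,.088,.022]))
E
```

```text
t: 1.62
tool_pos: [0.3276, 0.3527, 0.2315]
tool_rot: [0.635, 3.076, 0.001]
contact_force: [0.3, -0.4, 0.3]
opening: 0.0001
grip_force: 0.0
t: 2.25
tool_pos: [0.425, 0.0857, 0.2317]
tool_rot: [0.637, 3.075, 0.0]
contact_force: [-1.0, 1.4, 0.0]
opening: -0.0002
grip_force: 0.0
t: 2.88
tool_pos: [0.4232, 0.0877, 0.1196]
tool_rot: [-0.635, -3.073, 0.001]
contact_force: [-0.4, 0.8, 0.5]
opening: 0.0002
grip_force: 0.0
{'position': [251.4, 195.2], 'score': 0.78} [0.42811968 0.08867014 0.022     ]
[ 218  160   67   64 3267] [251.12151821 191.41628405] [0.42501085 0.08976019 0.022     ]
[0.42504697 0.08779292 0.12208106] -0.00030330849674750117 [0.7561959  0.00877063 0.55422863] [ 0.02143145  0.01321581 10.00809686]
```

View pics/w1.png

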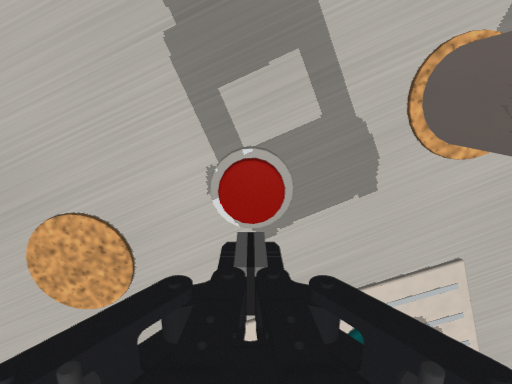

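The wrist view shows the small button at (251,191), right below the fingertips. The coaster is at (80,260) and the mug at the upper right. The position is confirmed, so press.

```bash
python3 -m handwheel '[[[0,0,3],[0,0,0]],[[0,0,6],[0,0,0]],[[0,0,8.5],[0,0,0]],[[0,0,9.5],[0,0,0]],[[0,0,9.5],[0,0,0]]]'
python3 -m handwheel '[[[0,0,0.4],[0,0,0]],[[0,0,0.7],[0,0,0]],[[0,0,0.9],[0,0,0]],[[0,0,0.9],[0,0,0]],[[0,0,0.9],[0,0,0]]]'
```

```text
t: 3.6
tool_pos: [0.4251, 0.0878, 0.0269]
tool_rot: [0.636, 3.076, 0.0]
contact_force: [0.1, -0.5, -0.1]
opening: 0.0
grip_force: 0.0
t: 4.22
tool_pos: [0.4258, 0.0878, 0.0182]
tool_rot: [0.636, 3.074, 0.001]
contact_force: [2.8, 0.1, 3.7]
opening: 0.0002
grip_force: 1.8
```

Contact force is 3.7 N at z = 0.018. About 5 N means fully down, so I go a bit deeper.

```bash
python3 -m handwheel '[[[0,0,0.1],[0,0,0]],[[0,0,0.2],[0,0,0]],[[0,0,0.3],[0,0,0]],[[0,0,0.3],[0,0,0]],[[0,0,0.3],[0,0,0]]]'
```

```text
t: 4.85
tool_pos: [0.4257, 0.0878, 0.0159]
tool_rot: [0.636, 3.075, 0.0]
contact_force: [-0.2, 0.2, 13.0]
opening: 0.0003
grip_force: 6.4
```

Bottomed out at 13 N, about 6 mm down. Now release upward by 21 cm and check.

```bash
python3 -m handwheel '[[[0,0,-2],[0,0,0]],[[0,0,-6],[0,0,0]],[[0,0,-11],[0,0,0]],[[0,0,-16],[0,0,0]],[[0,0,-21],[0,0,0]]]'
python3 -m handwheel '[[[0,0,0],[0,0,0]],[[0,0,0],[0,0,0]]]'
python3 - <<'E'
from h import *
ctrl.get_image("wrist"); print(tool([.625,-.159,.226]))
for d in ctrl.landmark_of("wrist","amber_jug_top")[:2]: print(d, at("wrist",d["position"],.176))
E
```

```text
t: 5.48
tool_pos: [0.4227, 0.0877, 0.2238]
tool_rot: [-0.635, -3.072, 0.002]
contact_force: [1.7, 0.9, -0.5]
opening: 0.0004
grip_force: 0.0
t: 5.72
tool_pos: [0.4233, 0.0877, 0.2223]
tool_rot: [-0.635, -3.073, 0.002]
contact_force: [-0.5, 0.0, -0.4]
opening: 0.0002
grip_force: 0.0
[-28.31961715 -14.64086808  -0.53518754]
```

```bash
python3 -m handwheel '[[[-4,-2,-0.5],[0,0,0]],[[-8,-4,-0.5],[0,0,0]],[[-12,-6,-0.5],[0,0,0]],[[-16,-8.2,-0.5],[0,0,0]],[[-20,-10.3,-0.5],[0,0,0]]]'
python3 -m handwheel '[[[-2,-1,0],[0,0,0]],[[-4,-2,0],[0,0,0]],[[-6,-3,0],[0,0,0]],[[-8.3,-4.3,0],[0,0,0]],[[-8.3,-4.3,0],[0,0,0]]]'
python3 - <<'E'
from h import *
for cam in("top","scene","wrist"):
  im=ctrl.get_image(cam); cv2.imwrite(f"pics/a_{cam}.png",im)
  for n,z in(("amber_jug_top",.176),("free_coaster_top",.006)):
    for d in ctrl.landmark_of(cam,n)[:1]: print(cam,n, d, at(cam,d["position"],z).round(3))
p=ctrl.get_obs()["tool_pos"];print(p)
v=np.hstack([cv2.imread("pics/a_top.png")[80:240,230:400],cv2.imread("pics/a_scene.png")[140:300,80:250]])
cv2.imwrite("pics/a.png",cv2.resize(v,None,fx=2.3,fy=2.3,interpolation=cv2.INTER_CUBIC))
E
```

```text
t: 6.45
tool_pos: [0.567, -0.0871, 0.2266]
tool_rot: [-0.636, -3.072, -0.001]
contact_force: [-0.6, 0.8, 1.4]
opening: 0.0001
grip_force: 0.0
t: 7.08
tool_pos: [0.6259, -0.1591, 0.2264]
tool_rot: [-0.637, -3.071, -0.001]
contact_force: [-0.5, 0.4, 0.5]
opening: -0.0001
grip_force: 0.0
top amber_jug_top {'position': [330.7, 132.6], 'score': 0.49} [ 0.627 -0.164  0.176]
top free_coaster_top {'position': [291.5, 206.8], 'score': 0.61} [ 0.43  -0.071  0.006]
scene amber_jug_top {'position': [157.0, 209.1], 'score': 0.86} [ 0.63  -0.16   0.176]
scene free_coaster_top {'position': [220.9, 186.1], 'score': 0.86} [ 0.428 -0.081  0.006]
wrist amber_jug_top {'position': [247.8, 209.1], 'score': 0.85} [ 0.624 -0.158  0.176]
[ 0.62637377 -0.15805815  0.22952548]
```

View pics/a.png

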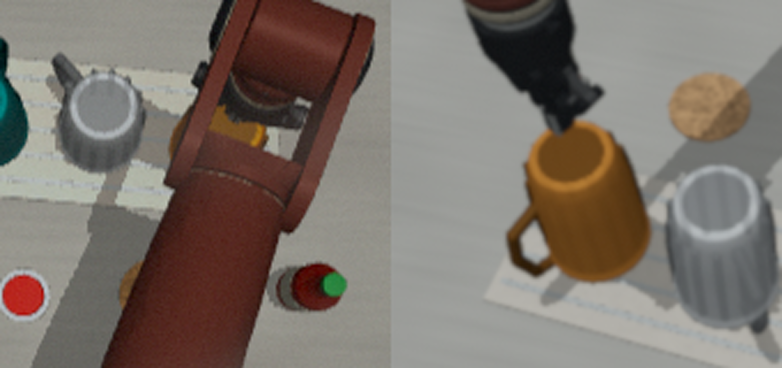

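View pics/a_wrist.png

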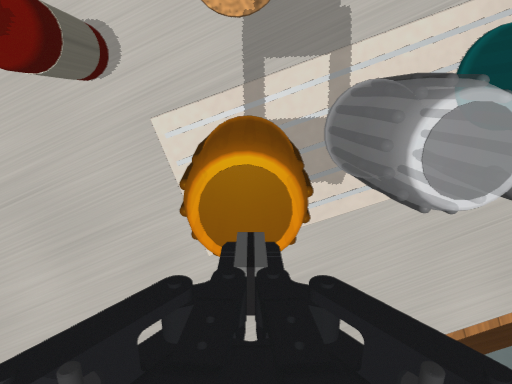

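The top of the amber jug is at wrist (247,205), under the fingertips, and the landmark agrees within 3 mm. The scene view shows the fingertips about 5 cm above it, with nothing touched. Now hold for 1.5 s.

```bash
python3 -m handwheel '[[[0,0,0.5],[0,0,0]],[[0,0,0.5],[0,0,0]],[[0,0,0.5],[0,0,0]],[[0,0,0.5],[0,0,0]],[[0,0,0.5],[0,0,0]]]' >/dev/null
python3 -m handwheel '[[[0,0,0],[0,0,0]],[[0,0,0],[0,0,0]],[[0,0,0],[0,0,0]],[[0,0,0],[0,0,0]],[[0,0,0],[0,0,0]]]'
python3 -m handwheel '[[[0,0,0],[0,0,0]],[[0,0,0],[0,0,0]]]' >/dev/null
python3 -m handwheel '[[[4,-0.3,-0.5],[0,0,0]],[[8,-0.6,-0.5],[0,0,0]],[[12.5,-0.9,-0.5],[0,0,0]],[[17,-1.2,-0.5],[0,0,0]],[[21,-1.4,-0.5],[0,0,0]]]'
python3 -m handwheel '[[[0,0,2],[0,0,0]],[[0,0,4.5],[0,0,0]],[[0,0,7],[0,0,0]],[[0,0,9],[0,0,0]],[[0,0,9],[0,0,0]]]'
python3 - <<'E'
from h import *
im=ctrl.get_image("wrist");cv2.imwrite("pics/w2.png",im)
for d in ctrl.landmark_of("wrist","free_coaster_top")[:1]: print(d, at("wrist",d["position"],.006))
h=cv2.cvtColor(im,cv2.COLOR_BGR2HSV); m=cv2.inRange(h,(8,60,80),(25,255,255)); n,l,s,c=cv2.connectedComponentsWithStats(m)
k=1+s[1:,4].argmax(); print(s[k],at("wrist",s[k,:2]+s[k,2:4]/2,.006))
print(tool([.428,-.089,.046]))
E
```

```text
t: 8.78
tool_pos: [0.6265, -0.1585, 0.2243]
tool_rot: [0.636, 3.077, -0.0]
contact_force: [0.0, -0.4, -0.6]
opening: -0.0
grip_force: 0.0
t: 9.65
tool_pos: [0.4268, -0.0875, 0.2293]
tool_rot: [0.636, 3.076, -0.0]
contact_force: [-0.7, 0.1, 0.6]
opening: -0.0002
grip_force: 0.0
t: 10.28
tool_pos: [0.427, -0.0877, 0.1367]
tool_rot: [-0.635, -3.072, -0.001]
contact_force: [-0.8, -0.2, 1.4]
opening: 0.0005
grip_force: 0.0
{'position': [249.4, 182.0], 'score': 0.69} [ 0.42824874 -0.0878173   0.006     ]
[ 196  130  107  103 8767] [ 0.42784334 -0.08753945  0.006     ]
[ 0.0156657  -0.09224996  9.33648813]
```

View pics/w2.png

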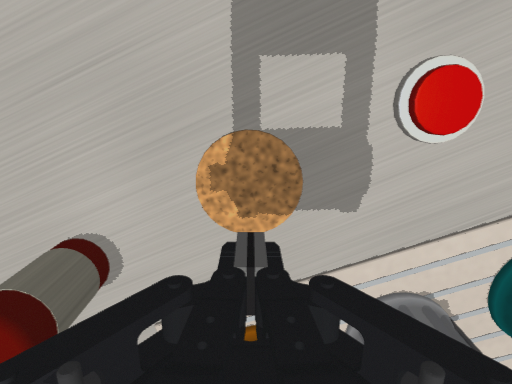

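The coaster, at (249,182), is centred under the fingertips, and the button at (445,98) is up. Descend so the grasp point is about 60 mm above the coaster.

```bash
python3 -m handwheel '[[[0,0,3],[0,0,0]],[[0,0,6],[0,0,0]],[[0,0,8.5],[0,0,0]],[[0,0,9],[0,0,0]],[[0,0,9],[0,0,0]]]'
python3 -m handwheel '[[[0,0,0],[0,0,0]],[[0,0,0],[0,0,0]],[[0,0,0],[0,0,0]],[[0,0,0],[0,0,0]]]' && python3 -c "
from station import ctrl
print(ctrl.finish_job())"
```

```text
t: 11.0
tool_pos: [0.429, -0.0884, 0.0503]
tool_rot: [0.636, 3.075, -0.0]
contact_force: [0.0, 0.4, 0.1]
opening: 0.0002
grip_force: 0.0
t: 11.5
tool_pos: [0.4283, -0.0881, 0.0495]
tool_rot: [0.636, 3.076, -0.0]
contact_force: [0.0, -0.1, 0.7]
opening: -0.0
grip_force: 0.0
the job is handed in; nothing more can be done
None
```

I pressed the small red call button fully down and let it go, pointed at the amber jug for over a second, and handed in still pointing about 60 mm above the centre of the empty coaster, with no contact seen except on the button; the hand-in returned no verdict.

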